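Set out the grinder's wheel-change kit

TASK

Set out the wheel-change kit around the two grinding wheels lying on the bench: the wide flange goes flat, hub up, on the centre of the large wheel with the nut centred on top of its hub, and the narrow flange goes flat, hub up, on the centre of the small wheel. Stand the sleeve upright on the bench midway between the centres of the two wheels, and lay the dressing stick on the bench directly behind the large wheel (on the side away from the robot), parallel to the line through the two wheel centres, centred on the large wheel and with a gap of about 40 mm to its rim. Leave the tin, the knife and the mug where they are.

Things in the scene. Friction and masses are not known exactly. Their poses are not given: they have to be found in the camera images.
- large_wheel: the larger of two grey-violet grinding wheels lying flat on the bench, fixed: disc 120 mm diameter, 30 mm thick, white paper label (84 mm) and dark bore (20 mm, closed: drawn on) on its top. Origin at the centre of its underside, z up. Its y axis lies along the line through both wheel centres, its x axis points square to that line, away from the robot (within 9 degrees of straight ahead)
- small_wheel: the smaller grinding wheel, same look, fixed: disc 90 mm diameter, 20 mm thick, paper label 60 mm. Origin at the centre of its underside, z up; axes parallel to those of the large wheel. The wheel centres are 310 to 325 mm apart; either wheel may be the left one
- wide_flange: bright steel flange, loose, 0.36 kg: disc 64 mm diameter, 8 mm thick, with a hub 40 mm in diameter on top, 24 mm high over all (the hub's sides from 8 to 24 mm), flat top with a dark drawn-on bore; starts hub up. Origin at the centre of its underside, z up
- narrow_flange: smaller bright steel flange, loose, 0.15 kg: disc 46 mm diameter, 8 mm thick, with a hub 26 mm in diameter on top, 22 mm high over all; starts hub up. Origin at the centre of its underside, z up
- nut: dark steel hexagon nut lying flat, loose, 0.085 kg: 30 mm across flats, 34.6 mm across corners, 18 mm high, bore drawn on. Origin at the centre of its underside, z up; its x axis is square to one pair of flats (the others at 60 and 120 degrees)
- sleeve: plain aluminium tube standing upright, loose, 0.2 kg: 34 mm outside and 22 mm inside diameter, 50 mm high. Origin at the centre of its underside, z up along the tube
- stick: dark grey square bar of abrasive (dressing stick) lying on the bench, loose, 0.1 kg: 100 mm long, 20 mm by 20 mm. Origin at the centre of its underside, x along its length, z up
- tin: low round brass-coloured tin, bystander, 60 mm diameter, 35 mm high, between the robot and the wheels. Origin at the centre of its underside
- knife: kitchen knife with a red handle lying crosswise at the far side of the bench, bystander, about 290 mm long, 18 mm high. Origin near its middle, x towards the tip
- mug: white mug, bystander, 72 mm diameter, 85 mm high, at the far left of the wheels. Origin at the centre of its underside
Things that resemble listed ones, but are neither listed nor needed, are in the scene too. What is shaped like the wide_flange but blue or green is not meant.

How it is judged:
By the outcome, as a careful person would: the job done as asked, in the order asked, and still so for the second after the job is handed in, with the robot touching nothing.
It also fails if it takes over 138 s, if anything falls off the work surface, if the arm or the gripper's body presses on something with over 40 N, if the wrist force passes 120 N, or if a joint passes its speed limit or range.

ROBOT

A 6-joint arm with a two-finger parallel gripper is mounted at the origin on the work surface. World frame = base frame: x ahead of the robot, y to its left, z up, the work surface at z = 0. Lengths are in mm, angles in rad, forces in N, time in s.
With the tool pointing down it reaches from about 350 to 975 mm from the base axis. Payload 7.1 kg.
Tool frame: the origin (TCP) lies between the finger pads; the fingertips stand 19 mm ahead of it and the grasp point (between the pads) is the TCP; z points along the fingers, y is the line along which they close (so a half turn about z gives the same grasp; the last joint's range is limited). The gripper opens to 88 mm and grips with 3 to 60 N. Pads are 20 mm wide; open, the fingers measure 115 mm over their backs; the gripper's body (75 mm by 178 mm) begins 61 mm behind the grasp point.
Start: joints at [-1.315, 0.423, 1.63, -0, 1.089, -0.019], TCP at [169.615, -601.528, 241.675] pointing down, gripper open.
Joint ranges: [-3, 3], [-0.9, 2.11], [0.09, 2.58], [-1.31, 4.45], [0.11, 2.69], [-2.54, 2.54]. Speed limits (rad/s): [2.39, 2.39, 3.01, 3.14, 3.14, 3.14].

INTERFACE

Orientations are given as a rotation vector (axis times angle).
In Python, from workcell import ctrl gives the robot as it stands.
- The arm moves only by the tool arm_command, never from a script. Its argument "series" is a list of rows, each an object with "linear": the shift along the tool's x, y, z in m, a list of three; "turn": the turn about the tool's z in rad. A call has 1 to 10 rows; each row shifts and turns the commanded pose from where the row before left it, along the tool's axes as they then stand; what a row does not reach is not made up. A row lasts 1/10 s, in which the tool goes at most 50 mm and 8.59 degrees, less where a joint would pass 70% of its speed; a pose out of reach is approached as far as the arm can. A call with a gripper value outside its range is refused whole. "jaw" is the opening, from -1 (shut) to 1 (fully open), set as the call begins (left out, the last holds). The fingers move at their own pace and stop on an object; the grip force is fixed at half the most. Time passes only in rows, so rows that do not move let the fingers close. It gives the time, the measured TCP pose, the force, the opening and the grip force at its end, in the units of the state.
- ctrl.get_obs(): the state, without advancing time (a new reading comes with each control period).
- ctrl.get_image(name): name is "scene" or "top" or "wrist"; returns a dict with "frame" (384x512x3 uint8, blue, green, red), "fx", "fy", "cx", "cy" (pixels), "k1" (the pictures are not rectified: a ray, as slopes to the right and down, at radius r is drawn at 1 + k1 r^2 times it, then the intrinsics apply), "rvec" (rotation vector, rad) and "tvec" (3), from world to camera coordinates, as OpenCV has them. Camera axes: x right, y down, z forward; pixel columns grow to the right and rows downward; lengths in mm; the calibration is good to about 2 mm. A picture is of the moment at which its call begins. There is no depth.
- ctrl.close_job(): hands the job in; it is judged then, once.
The state is a dict: "t": time; "qpos": joint angles; "qvel": joint speeds; "joint_torque": joint torques, N m; "ee_pos": TCP position; "orientation": TCP orientation; "ft_force": force on the tool from outside, world axes, zero at the start; "moment": the same for the moment, N m; "width": finger opening in mm; "grasp_force": force on a finger pad.
Only numpy, scipy, OpenCV 4.12 (cv2) and the standard library are available. Lean on these libraries where they do the work, as an engineer would, in place of code of your own. Each camera call takes 0.05 s, during which the arm holds its last target. There are 200 camera calls.

## Working session

There is one attempt and no reset: what is moved stays moved. The work goes in short steps, Python scripts to look and compute and a tool call to move; the robot and the scene stay as the last step left them, time stands still between calls to the robot, and variables do not carry over. Pictures are saved under pics/ and viewed, at most 14 in all, crops included, and the job is handed in when it is done.

Besides the shell and the picture viewer there is one more tool, called after "Emit:" as name(argument=value, ...), one argument or row to a line, values as JSON. arm_command: Moves the arm, as the interface text tells. Its arguments: {"type":"object","properties":{"series":{"type":"array"},"jaw":{"type":"number"}},"required":["series"]}

```bash
mkdir -p pics; ls
cat > h.py <<'E'
import numpy as np, cv2
from workcell import ctrl
def grab(name, fn=None):
    im=ctrl.get_image(name)
    if fn: cv2.imwrite('pics/'+fn, im['frame'])
    return im
def ray(im,uv):
    # pixels -> world origin, directions
    uv=np.atleast_2d(np.asarray(uv,float))
    K=np.array([[im['fx'],0,im['cx']],[0,im['fy'],im['cy']],[0,0,1.]])
    n=cv2.undistortPoints(uv.reshape(-1,1,2),K,np.array([im['k1'],0,0,0.])).reshape(-1,2)
    R=cv2.Rodrigues(np.array(im['rvec'],float))[0]; t=np.array(im['tvec'],float).ravel()
    d=np.c_[n,np.ones(len(n))]@R
    return -R.T@t, d
def onplane(im,uv,z):
    o,d=ray(im,uv); return (o+d*((z-o[2])/d[:,2])[:,None])[:,:2]
def proj(im,P):
    K=np.array([[im['fx'],0,im['cx']],[0,im['fy'],im['cy']],[0,0,1.]])
    return cv2.projectPoints(np.atleast_2d(np.asarray(P,float)),np.array(im['rvec'],float),np.array(im['tvec'],float),K,np.array([im['k1'],0,0,0.]))[0].reshape(-1,2)
E
python3 - <<'E'
from h import *
import pickle
print(ctrl.get_obs())
for n in ('top','scene'):
    im=grab(n,n+'0.png'); pickle.dump(im,open(n+'0.pkl','wb'))
    print({k:v for k,v in im.items() if k!='frame'}, ray(im,[256,192]))
    cv2.imwrite('pics/%s0b.png'%n, cv2.resize(im['frame'],(800,600),interpolation=cv2.INTER_CUBIC))
E
```

```text
pics
{'t': 0.0, 'qpos': array([-1.31502424e+00,  4.23823734e-01,  1.63066277e+00, -1.23075152e-06,
        1.08862802e+00, -1.89615237e-02]), 'qvel': array([ 0.00049944,  0.0001655 , -0.00020911, -0.00044817,  0.0002709 ,
       -0.00079916]), 'joint_torque': array([-2.82416135e-03, -5.44625688e+01, -2.73659062e+01,  6.42076344e-02,
        2.27528752e-02, -1.31107849e-04]), 'ee_pos': array([ 169.47225548, -601.04300347,  240.92306725]), 'orientation': array([-3.11050189e+00, -4.29988591e-01,  2.83955963e-04]), 'ft_force': array([-0.73286666, -0.26169316, -0.62272889]), 'moment': array([ 0.02962583, -0.01959688, -0.02610984]), 'grasp_force': 0.0, 'width': 88.29262504526126}
{'fx': 452.3796627940954, 'fy': 452.3796627940954, 'cx': 259.8864485528179, 'cy': 184.69643861170363, 'k1': 0.006873343944542268, 'rvec': array([ 2.13196835, -2.15989049,  0.14922623]), 'tvec': array([  66.30625681,  590.9606668 , 1168.17188183])} (array([ 420.05752394,   55.52686586, 1240.4535536 ]), array([[ 0.1259918 ,  0.01135175, -0.9921349 ]]))
{'fx': 436.29524626963297, 'fy': 436.29524626963297, 'cx': 254.79529318187056, 'cy': 191.24569952298876, 'k1': -0.018795085905535663, 'rvec': array([ 2.17048976,  1.39531241, -0.45100582]), 'tvec': array([-292.62187307, -380.47770287, 1406.89860815])} (array([1150.73955891, -202.58435651,  918.97365722]), array([[-0.52958978,  0.24400893, -0.81240687]]))
```

View pics/top0b.png

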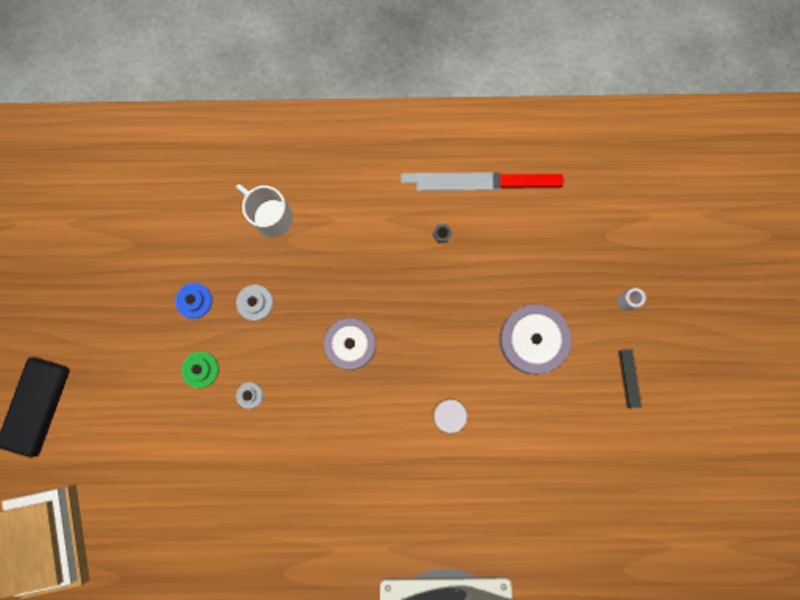

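View pics/scene0b.png

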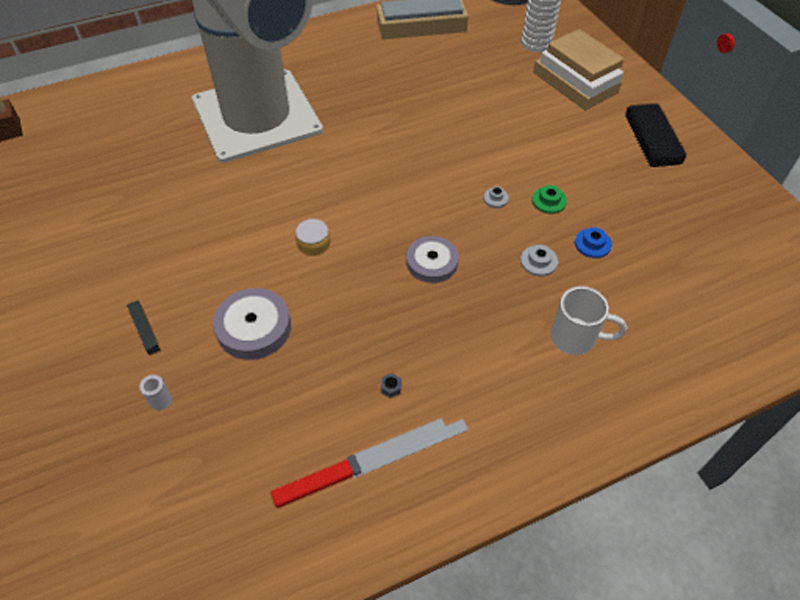

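The top view shows the large wheel at (536,339), the small wheel at (349,343) and the wide flange at (253,301). The narrow flange is at (249,395), the nut at (442,233), the sleeve at (632,298) and the stick at (629,379). The scene view shows the same layout, with blue and green decoy flanges. I'll measure in both views.

```bash
cat > m.py <<'E'
from h import *
import pickle
S=1.5625
def blobs(im,c,r,mask):
    # blob in ROI with centre nearest c
    m=np.zeros_like(mask); cv2.circle(m,(int(c[0]),int(c[1])),r,255,-1); m&=mask
    cs=cv2.findContours(m,cv2.RETR_EXTERNAL,cv2.CHAIN_APPROX_NONE)[0]
    return max(cs,key=cv2.contourArea)
def cen(im,c,r,kind):
    f=im['frame'].astype(int); mx=f.max(2); mn=f.min(2)
    if kind=='white': mk=(mn>185)
    if kind=='dark': mk=(mx<60)
    if kind=='darkish': mk=(mx<115)&(mx-mn<40)
    if kind=='grey': mk=(mx-mn<40)
    return blobs(im,c,r,mk.astype(np.uint8)*255)
E
cat > m1.py <<'E'
from m import *
T=pickle.load(open('top0.pkl','rb')); Sc=pickle.load(open('scene0.pkl','rb'))
L={'large':((536,339),(251,318),'bore',30),'small':((349,343),(433,256),'bore',20),'wide':((253,301),(541,255),'bore',24),
'narrow':((248,395),(497,191),'bore',22),'nut':((442,233),(391,383),'bore',18)}
for n,(a,b,k,z) in L.items():
    out=[]
    for im,c in((T,a),(Sc,b)):
        c=np.array(c)/S; u=int(c[0]); v=int(c[1])
        g=im['frame'].astype(float).mean(2)
        w=g[v-6:v+7,u-6:u+7]; 
        c0=cen(im,c,7,'dark'); M=cv2.moments(c0); p=(M['m10']/M['m00'],M['m01']/M['m00']) if M['m00'] else c0.reshape(-1,2).mean(0)
        out.append(np.r_[onplane(im,p,z)[0],p,M['m00']])
        if n in('large','small'):
            c1=cen(im,c,50,'white'); q=c1.reshape(-1,2).astype(float); w=onplane(im,q,z)
            (e,ax,an)=cv2.fitEllipse(w.astype(np.float32)); out.append(np.r_[e,ax])
    print(n,[np.round(o,1) for o in out])
E
python3 m1.py
python3 - <<'E'
from m import *
T=pickle.load(open('top0.pkl','rb')); Sc=pickle.load(open('scene0.pkl','rb'))
def crop(im,c,r=26):
    u,v=int(c[0]/S),int(c[1]/S); return cv2.resize(im['frame'][v-r:v+r,u-r:u+r],(260,260),interpolation=cv2.INTER_NEAREST)
a=np.hstack([crop(T,(442,233)),crop(T,(632,298)),crop(T,(629,379))]); b=np.hstack([crop(Sc,(391,383)),crop(Sc,(156,391)),crop(Sc,(144,327))])
cv2.imwrite('pics/c1.png',np.vstack([a,b]))
E
```

```text
large [array([ 504.4, -162.6,  343.1,  216.6,   17. ]), array([ 505.2, -162.5,   82.2,   82.9]), array([ 503.1, -164.5,  160.1,  202.9,   20.5]), array([ 503.4, -164.9,   80.1,   80.3])]
small [array([502.7, 151.2, 226. , 219. ,   0. ]), array([501.6, 158.4,  58.2,  58.9]), array([499.7, 157.3, 276.5, 162.6,  14. ]), array([500.6, 156.3,  55.6,  56.7])]
wide [array([576.1, 327. , 161. , 192.7,  11. ]), array([576. , 325.7, 346. , 161.5,  11. ])]
narrow [array([414.8, 332.1, 158.1, 252.9,  12. ]), array([414. , 331.5, 317.9, 121.6,   9. ])]
nut [array([695.5,  -5.7, 282.7, 148.4,  20.5]), array([694.8,  -8.7, 249.6, 244.5,  38.5])]
```

View pics/c1.png

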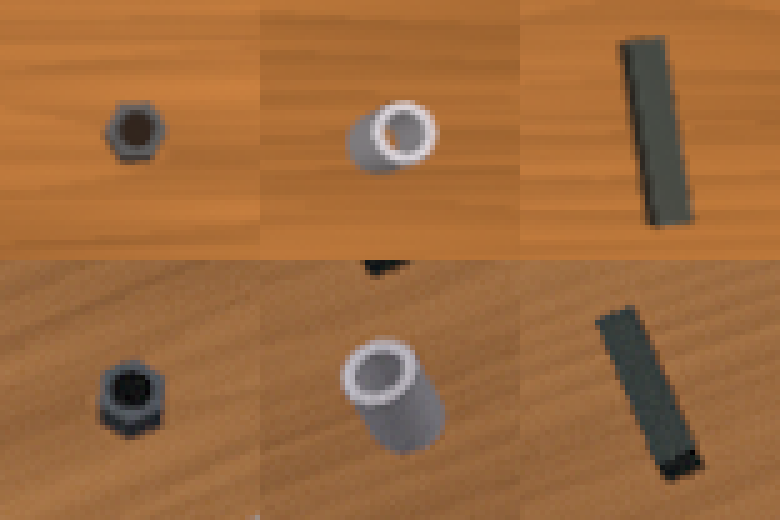

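Run:
```python
from m import *
for nm,cs,cq,ct in(('top',(632,298),(629,379),(450,416)),('scene',(156,391),(144,327),(312,230))):
    im=pickle.load(open(nm+'0.pkl','rb')); f=im['frame'].astype(int); mx=f.max(2);mn=f.min(2)
    mk=((mn>150)&(mx-mn<40)).astype(np.uint8)*255
    q=blobs(im,np.array(cs)/S,16,mk).reshape(-1,2).astype(float)
    w=onplane(im,q,50); e=cv2.fitEllipse(w.astype(np.float32)); print(nm,'sleeve',np.round(e[0],1),np.round(e[1],1))
    q=cen(im,np.array(ct)/S,22,'white' if 0 else 'grey').reshape(-1,2).astype(float); e=cv2.minEnclosingCircle(onplane(im,q,35).astype(np.float32)); print('tin',np.round(e[0],1),e[1])
    mk=((mx<100)&(mx>=55)&(mx-mn<30)).astype(np.uint8)*255
    q=blobs(im,np.array(cq)/S,26,mk).reshape(-1,2).astype(float); w=onplane(im,q,20); print('stick',cv2.minAreaRect(w.astype(np.float32)))
im=pickle.load(open('top0.pkl','rb'))
print(onplane(im,np.array([(400,178),(417,190),(563,175),(267,212),(193,300),(200,369)])/S,10))
```

```text
top sleeve [ 571.2 -328.7] [30.4 32. ]
tin [376.7 -12.3] 27.41251564025879
stick ((435.6043395996094, -320.7547607421875), (96.99732208251953, 21.51762580871582), 5.794334888458252)
scene sleeve [ 570.7 -331.8] [29.6 30.9]
tin [377.  -14.9] 28.622386932373047
stick ((436.3081359863281, -325.6842346191406), (97.56282043457031, 18.713397979736328), 5.869967937469482)
[[ 797.46645986   67.06465635]
 [ 774.79937711   36.82301778]
 [ 798.85176574 -225.93860329]
 [ 737.97857631  305.47658856]
 [ 581.14377415  433.02518117]
 [ 460.51542963  417.2509453 ]]
```

Emit:
arm_command(
  series=[
    {"linear": [0,0,0],"turn": -0.14},
    {"linear": [0,0,0],"turn": -0.14},
    {"linear": [0,0,0],"turn": -0.14},
    {"linear": [0,0,0],"turn": -0.14},
    {"linear": [0,0,0],"turn": -0.14},
    {"linear": [0,0,0],"turn": -0.14},
    {"linear": [0,0,0],"turn": -0.14},
    {"linear": [0,0,0],"turn": -0.14},
    {"linear": [0,0,0],"turn": -0.14},
    {"linear": [0,0,0],"turn": -0.036},
  ],
)

```text
t: 1.1
ee_pos: [169.5, -601.2, 241.2]
orientation: [-2.216, -2.226, -0.001]
ft_force: [-0.3, 0.1, 0.5]
width: 87.9
grasp_force: 0.0
```

Emit:
arm_command(
  series=[
    {"linear": [0.028,0.04,0]},
    {"linear": [0.028,0.04,0]},
    {"linear": [0.028,0.04,0]},
    {"linear": [0.028,0.04,0]},
    {"linear": [0.028,0.04,0]},
    {"linear": [0.028,0.04,0]},
    {"linear": [0.028,0.04,0]},
    {"linear": [0.028,0.04,0]},
    {"linear": [0.028,0.04,0]},
    {"linear": [0.028,0.04,0]},
  ],
)

```text
validation failed for argument at $.se...
```

Emit:
arm_command(
  series=[
    {"linear": [0.049,0,0]},
    {"linear": [0.049,0,0]},
    {"linear": [0.049,0,0]},
    {"linear": [0.049,0,0]},
    {"linear": [0.049,0,0]},
    {"linear": [0.049,0,0]},
    {"linear": [0.049,0,0]},
    {"linear": [0.049,0,0]},
    {"linear": [0.049,0,0]},
    {"linear": [0.049,0,0]},
  ],
)

```text
validation failed for argument at $.se...
```

Emit:
arm_command(
  series=[
    {"linear": [0.04,0,0.02]},
    {"linear": [0.04,0,0.02]},
    {"linear": [0.04,0,0.02]},
    {"linear": [0.02,0,0.01]},
    {"linear": [0,0,0]},
    {"linear": [0,0,0]},
  ],
)

```text
validation failed for argument at $.se...
```

Both keys are required in every row.

Emit:
arm_command(
  series=[
    {"linear": [0.028,0.04,0],"turn": 0},
    {"linear": [0.028,0.04,0],"turn": 0},
    {"linear": [0.028,0.04,0],"turn": 0},
    {"linear": [0.028,0.04,0],"turn": 0},
    {"linear": [0.028,0.04,0],"turn": 0},
    {"linear": [0.028,0.04,0],"turn": 0},
    {"linear": [0.028,0.04,0],"turn": 0},
    {"linear": [0.028,0.04,0],"turn": 0},
    {"linear": [0.028,0.04,0],"turn": 0},
    {"linear": [0.028,0.04,0],"turn": 0},
  ],
)

```text
t: 2.1
ee_pos: [570.9, -320.0, 241.4]
orientation: [-2.221, -2.221, 0.0]
ft_force: [0.2, 0.9, 0.2]
width: 88.0
grasp_force: 0.0
```

Emit:
arm_command(
  series=[
    {"linear": [0.049,0,0],"turn": 0},
    {"linear": [0.049,0,0],"turn": 0},
    {"linear": [0.049,0,0],"turn": 0},
    {"linear": [0.049,0,0],"turn": 0},
    {"linear": [0.049,0,0],"turn": 0},
    {"linear": [0.049,0,0],"turn": 0},
    {"linear": [0.049,0,0],"turn": 0},
    {"linear": [0.049,0,0],"turn": 0},
    {"linear": [0.049,0,0],"turn": 0},
    {"linear": [0.049,0,0],"turn": 0},
  ],
)

```text
t: 3.1
ee_pos: [569.1, 170.4, 241.5]
orientation: [-2.221, -2.221, 0.001]
ft_force: [0.7, -0.6, -0.0]
width: 87.6
grasp_force: 0.0
```

Emit:
arm_command(
  series=[
    {"linear": [0.04,0,0.02],"turn": 0},
    {"linear": [0.04,0,0.02],"turn": 0},
    {"linear": [0.04,0,0.02],"turn": 0},
    {"linear": [0.02,0,0.01],"turn": 0},
    {"linear": [0,0,0],"turn": 0},
    {"linear": [0,0,0],"turn": 0},
  ],
)

```text
t: 3.7
ee_pos: [569.5, 307.9, 171.5]
orientation: [2.221, 2.222, -0.002]
ft_force: [-0.2, -0.4, 0.3]
width: 87.7
grasp_force: 0.0
```

Run:
```python
from h import *
import pickle
im=grab('wrist','w0.png'); pickle.dump(im,open('w0.pkl','wb'))
print(proj(im,[(576,326.5,24),(576,326.5,0),(414.5,331.8,22)]), ray(im,[256,192]), im['fx'],im['cx'],im['cy'])
```

```text
[[259.39280202 154.79280519]
 [258.83141691 149.26556226]
 [ 83.33032113 149.1197537 ]] (array([568.88125181, 392.53097635, 314.98626986]), array([[ 0.01391411, -0.32873798, -0.94472593]])) 332.5665632505027 250.87010401397234 184.33438587002928
```

View pics/w0.png

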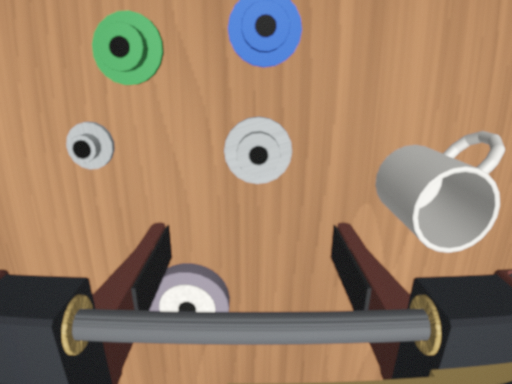

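The wrist view shows the wide flange's bore at (259,155), matching the prediction, and the narrow flange's bore at (82,149). The small wheel's bore is at (187,310). I'll refine these three.

```bash
cat >> m.py <<'E'
def bore(im,c,z,r=16,thr=70):
    g=im['frame'].max(2); c0=blobs(im,c,r,(g<thr).astype(np.uint8)*255); M=cv2.moments(c0)
    p=(M['m10']/M['m00'],M['m01']/M['m00']); return onplane(im,p,z)[0].round(1),np.round(p,1),M['m00']
E
python3 - <<'E'
from m import *
im=pickle.load(open('w0.pkl','rb'))
for c,z in(((259,155),24),((82,149),22),((187,308),20)): print(bore(im,c,z))
E
```

```text
(array([574.8, 326.4]), array([258.1, 154.9]), 199.5)
(array([412.6, 332. ]), array([ 81.3, 149. ]), 186.5)
(array([499.3, 157.1]), array([186.7, 307.9]), 106.0)
```

Emit:
arm_command(
  series=[
    {"linear": [0.0185,0.006,0.02],"turn": 0},
    {"linear": [0,0,0.04],"turn": 0},
    {"linear": [0,0,0.04],"turn": 0},
    {"linear": [0,0,0],"turn": 0},
    {"linear": [0,0,0],"turn": 0},
  ],
)

```text
t: 4.25
ee_pos: [576.2, 325.8, 72.6]
orientation: [-2.223, -2.22, 0.001]
ft_force: [0.3, 0.0, 0.8]
width: 88.1
grasp_force: 0.0
```

Emit:
arm_command(
  series=[
    {"linear": [0,0,0.02],"turn": 0},
    {"linear": [0,0,0.015],"turn": 0},
    {"linear": [0,0,0.007],"turn": 0},
    {"linear": [0,0,0],"turn": 0},
    {"linear": [0,0,0],"turn": 0},
  ],
)

```text
t: 4.75
ee_pos: [576.1, 327.1, 30.5]
orientation: [2.221, 2.221, 0.001]
ft_force: [0.4, 0.5, 0.3]
width: 87.6
grasp_force: 0.0
```

Emit:
arm_command(
  series=[
    {"linear": [0,0,0],"turn": 0},
    {"linear": [0,0,0],"turn": 0},
    {"linear": [0,0,0],"turn": 0},
    {"linear": [0,0,0],"turn": 0},
    {"linear": [0,0,0],"turn": 0},
    {"linear": [0,0,0],"turn": 0},
    {"linear": [0,0,0],"turn": 0},
    {"linear": [0,0,0],"turn": 0},
  ],
  jaw=-1,
)

```text
t: 5.55
ee_pos: [575.6, 327.0, 29.6]
orientation: [2.221, 2.221, -0.0]
ft_force: [0.3, -1.0, 0.3]
width: 39.2
grasp_force: 30.0
```

Emit:
arm_command(
  series=[
    {"linear": [0,0,-0.01],"turn": 0},
    {"linear": [0,0,-0.03],"turn": 0},
    {"linear": [0,0,-0.03],"turn": 0},
    {"linear": [0,0,-0.03],"turn": 0},
    {"linear": [-0.02,-0.007,-0.02],"turn": 0},
    {"linear": [-0.04,-0.007,-0.01],"turn": 0},
    {"linear": [-0.045,-0.007,0],"turn": 0},
    {"linear": [-0.045,-0.007,0],"turn": 0},
    {"linear": [-0.045,-0.007,0],"turn": 0},
    {"linear": [-0.045,-0.007,0],"turn": 0},
  ],
)

```text
t: 6.55
ee_pos: [532.7, 85.4, 160.1]
orientation: [2.221, 2.222, -0.0]
ft_force: [1.0, 0.3, -2.8]
width: 39.1
grasp_force: 30.0
```

Emit:
arm_command(
  series=[
    {"linear": [-0.045,-0.007,0],"turn": 0},
    {"linear": [-0.045,-0.007,0],"turn": 0},
    {"linear": [-0.045,-0.007,0],"turn": 0},
    {"linear": [-0.045,-0.0155,0],"turn": 0},
    {"linear": [-0.045,0,0],"turn": 0},
    {"linear": [-0.045,0,0],"turn": 0},
    {"linear": [-0.03,0,0],"turn": 0},
    {"linear": [-0.01,0,0],"turn": 0},
    {"linear": [0,0,0],"turn": 0},
    {"linear": [0,0,0],"turn": 0},
  ],
)

```text
t: 7.55
ee_pos: [496.7, -222.0, 159.6]
orientation: [-2.221, -2.221, 0.0]
ft_force: [-0.6, 0.8, -4.3]
width: 39.4
grasp_force: 30.0
```

Run:
```python
from m import *
print(ctrl.get_obs()['ee_pos'],ctrl.get_obs()['width'])
im=grab('wrist','w1.png'); pickle.dump(im,open('w1.pkl','wb'))
p=proj(im,[(504,-164,30)])[0]; print(p)
try: print(bore(im,p,30))
except Exception as e: print(e)
```

```text
[ 496.68184401 -222.00844376  159.57952667] 39.42529256627573
[261.27642752 112.36720826]
(array([ 502.9, -163.2]), array([260. , 111.3]), 329.0)
```

View pics/w1.png

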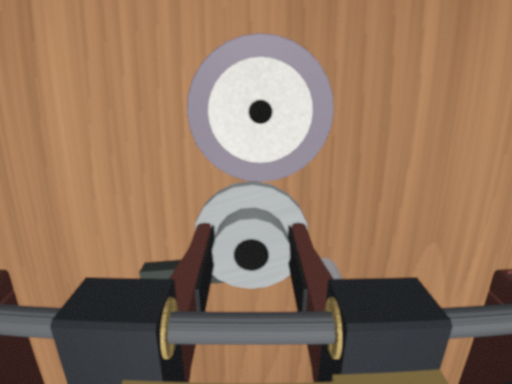

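Run:
```python
from m import *
im=pickle.load(open('w1.pkl','rb'))
print(bore(im,(251,254),154.6,14,60))
```

```text
(array([ 495.9, -222.2]), array([251., 254.]), 574.0)
```

Emit:
arm_command(
  series=[
    {"linear": [0.02,0.003,0],"turn": 0},
    {"linear": [0.0288,0.0041,0.01],"turn": 0},
    {"linear": [0.01,0,0.02],"turn": 0},
    {"linear": [0,0,0.025],"turn": 0},
    {"linear": [0,0,0.02],"turn": 0},
    {"linear": [0,0,0.01],"turn": 0},
    {"linear": [0,0,0],"turn": 0},
    {"linear": [0,0,0],"turn": 0},
  ],
)

```text
t: 8.4
ee_pos: [504.6, -163.8, 75.2]
orientation: [2.22, 2.222, 0.0]
ft_force: [0.7, -0.0, -2.8]
width: 39.3
grasp_force: 30.0
```

Emit:
arm_command(
  series=[
    {"linear": [0,0,0.01],"turn": 0},
    {"linear": [0,0,0.004],"turn": 0},
    {"linear": [0,0,0.0005],"turn": 0},
    {"linear": [0,0,0],"turn": 0},
    {"linear": [0,0,0],"turn": 0},
  ],
)

```text
t: 8.9
ee_pos: [504.3, -164.4, 60.3]
orientation: [2.222, 2.221, 0.0]
ft_force: [-0.4, 0.4, -3.4]
width: 39.2
grasp_force: 30.0
```

Emit:
arm_command(
  series=[
    {"linear": [0,0,0],"turn": 0},
    {"linear": [0,0,0],"turn": 0},
    {"linear": [0,0,0],"turn": 0},
    {"linear": [0,0,0],"turn": 0},
    {"linear": [0,0,0],"turn": 0},
    {"linear": [0,0,0],"turn": 0},
  ],
  jaw=0.6,
)

```text
t: 9.5
ee_pos: [504.3, -164.2, 60.2]
orientation: [2.221, 2.221, 0.0]
ft_force: [-0.5, -0.3, 0.5]
width: 70.3
grasp_force: 0.0
```

Emit:
arm_command(
  series=[
    {"linear": [0,0,-0.02],"turn": 0},
    {"linear": [0,0,-0.04],"turn": 0},
    {"linear": [0.01,0.02,-0.03],"turn": 0},
    {"linear": [0.02,0.04,-0.01],"turn": 0},
    {"linear": [0.02,0.04,0],"turn": 0},
    {"linear": [0.02,0.04,0],"turn": 0},
    {"linear": [0.02,0.04,0],"turn": 0},
    {"linear": [0.009,0.01,0],"turn": 0},
    {"linear": [0,0,0],"turn": 0},
    {"linear": [0,0,0],"turn": 0},
  ],
  jaw=1,
)

```text
t: 10.5
ee_pos: [692.7, -65.5, 159.5]
orientation: [-2.22, -2.221, 0.002]
ft_force: [-0.2, 0.2, -0.9]
width: 87.6
grasp_force: 0.0
```

Run:
```python
from m import *
print(ctrl.get_obs()['ee_pos'])
im=grab('wrist','w2.png'); pickle.dump(im,open('w2.pkl','wb'))
t=grab('top','t2.png'); pickle.dump(t,open('t2.pkl','wb')); s=grab('scene'); pickle.dump(s,open('s2.pkl','wb'))
print(bore(t,proj(t,[(504,-163.5,54)])[0],54,7)); print(bore(s,proj(s,[(504,-163.5,54)])[0],54,7))
p=proj(im,[(695,-7,18)])[0]; print(p)
u,v=map(int,p); a=cv2.resize(im['frame'][v-50:v+50,u-50:u+50],(400,400),interpolation=cv2.INTER_CUBIC)
u,v=map(int,proj(t,[(504,-163.5,54)])[0]); b=cv2.resize(t['frame'][v-30:v+30,u-30:u+30],(400,400),interpolation=cv2.INTER_CUBIC)
cv2.imwrite('pics/c2.png',np.hstack([a,b]))
```

```text
[692.73428369 -65.49317185 159.48342567]Traceback (most recent call last):
  File "<stdin>", line 5, in <module>
  File "m.py", line 17, in bore
    g=im['frame'].max(2); c0=blobs(im,c,r,(g<thr).astype(np.uint8)*255); M=cv2.moments(c0)
                             ~~~~~^^^^^^^^^^^^^^^^^^^^^^^^^^^^^^^^^^^^^
  File "m.py", line 8, in blobs
    return max(cs,key=cv2.contourArea)
ValueError: max() iterable argument is empty
```

Run:
```python
from m import *
im=pickle.load(open('w2.pkl','rb')); s=pickle.load(open('s2.pkl','rb'))
try: print(bore(s,proj(s,[(504,-163.5,54)])[0],54,7))
except Exception as e: print('occl')
p=proj(im,[(695,-7,18)])[0]; print(p, bore(im,p,18,12,45))
u,v=map(int,p); a=cv2.resize(im['frame'][v-50:v+50,u-50:u+50],(400,400),interpolation=cv2.INTER_CUBIC)
u,v=map(int,proj(s,[(504,-163.5,54)])[0]); b=cv2.resize(s['frame'][v-30:v+30,u-30:u+30],(400,400),interpolation=cv2.INTER_CUBIC)
cv2.imwrite('pics/c2.png',np.hstack([a,b]))
```

```text
(array([ 504.2, -166.2]), array([157.8, 197.9]), 20.5)
[255.15238906 110.29568878] (array([693.7,  -6.6]), array([253.6, 109.8]), 309.5)
```

View pics/c2.png

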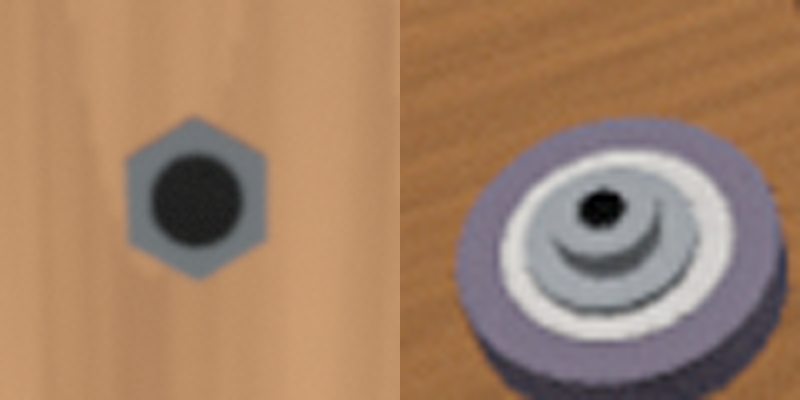

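The nut's flats are square to the tool's closing line, and the flange sits centred on the large wheel. Next I pick the nut.

Emit:
arm_command(
  series=[
    {"linear": [0.03,0.002,0.01],"turn": 0},
    {"linear": [0.029,0,0.02],"turn": 0},
    {"linear": [0,0,0.03],"turn": 0},
    {"linear": [0,0,0.03],"turn": 0},
    {"linear": [0,0,0.02],"turn": 0},
    {"linear": [0,0,0.01],"turn": 0},
    {"linear": [0,0,0.01],"turn": 0},
    {"linear": [0,0,0.008],"turn": 0},
    {"linear": [0,0,0],"turn": 0},
    {"linear": [0,0,0],"turn": 0},
  ],
)

```text
t: 11.65
ee_pos: [696.6, -6.4, 22.8]
orientation: [2.221, 2.221, 0.001]
ft_force: [0.3, 0.6, -0.9]
width: 87.7
grasp_force: 0.0
```

Emit:
arm_command(
  series=[
    {"linear": [0,0,0],"turn": 0},
    {"linear": [0,0,0],"turn": 0},
    {"linear": [0,0,0],"turn": 0},
    {"linear": [0,0,0],"turn": 0},
    {"linear": [0,0,0],"turn": 0},
    {"linear": [0,0,0],"turn": 0},
    {"linear": [0,0,0],"turn": 0},
    {"linear": [0,0,0],"turn": 0},
    {"linear": [0,0,0],"turn": 0},
  ],
  jaw=-1,
)

```text
t: 12.55
ee_pos: [696.1, -6.2, 22.1]
orientation: [-2.221, -2.221, 0.0]
ft_force: [-0.0, 0.2, -0.5]
width: 29.6
grasp_force: 30.0
```

Run:
```python
from h import *
print(np.mean([ctrl.get_obs()['ee_pos'] for _ in range(20)],0),ctrl.get_obs()['t'])
```

```text
[696.11802777  -6.20517293  22.12099467] 12.55
```

Emit:
arm_command(
  series=[
    {"linear": [0,0,-0.01],"turn": 0},
    {"linear": [0,0,-0.03],"turn": 0},
    {"linear": [0,0,-0.04],"turn": 0},
    {"linear": [0,0,-0.04],"turn": 0},
    {"linear": [-0.02,-0.03,0],"turn": 0},
    {"linear": [-0.035,-0.04,0],"turn": 0},
    {"linear": [-0.035,-0.04,0],"turn": 0},
    {"linear": [-0.035,-0.04,0],"turn": 0},
    {"linear": [-0.023,-0.03,0],"turn": 0},
    {"linear": [-0.01,-0.012,0],"turn": 0},
  ],
)

```text
t: 13.55
ee_pos: [508.6, -159.4, 142.7]
orientation: [-2.223, -2.218, 0.001]
ft_force: [-0.7, 1.1, -0.3]
width: 30.2
grasp_force: 30.0
```

Emit:
arm_command(
  series=[
    {"linear": [0,0,0],"turn": 0},
    {"linear": [0,0,0.02],"turn": 0},
    {"linear": [0,0,0.02],"turn": 0},
    {"linear": [0,0,0.015],"turn": 0},
    {"linear": [0,0,0.006],"turn": 0},
    {"linear": [0,0,0.003],"turn": 0},
    {"linear": [0,0,0.0015],"turn": 0},
    {"linear": [0,0,0],"turn": 0},
    {"linear": [0,0,0],"turn": 0},
  ],
)

```text
t: 14.45
ee_pos: [511.8, -158.1, 77.3]
orientation: [2.221, 2.221, 0.001]
ft_force: [-0.1, -0.1, -1.6]
width: 29.9
grasp_force: 30.0
```

Run:
```python
from m import *
print(ctrl.get_obs()['ee_pos'],ctrl.get_obs()['ft_force'])
im=grab('wrist','w3.png')
print(proj(im,[(504.2,-164.2,72),(504.2,-164.2,54)]))
s=grab('scene'); u,v=map(int,proj(s,[(504,-163.5,54)])[0]); b=cv2.resize(s['frame'][v-32:v+32,u-32:u+32],(384,384),interpolation=cv2.INTER_CUBIC)
cv2.imwrite('pics/c3.png',np.hstack([im['frame'][:,100:],b])[:,:800])
```

```text
[ 511.83944611 -158.06153646   77.28464102] [-0.11307854 -0.05708279 -1.58835734]
[[237.47820765 263.87979088]
 [238.69112755 246.92171585]]
```

View pics/c3.png

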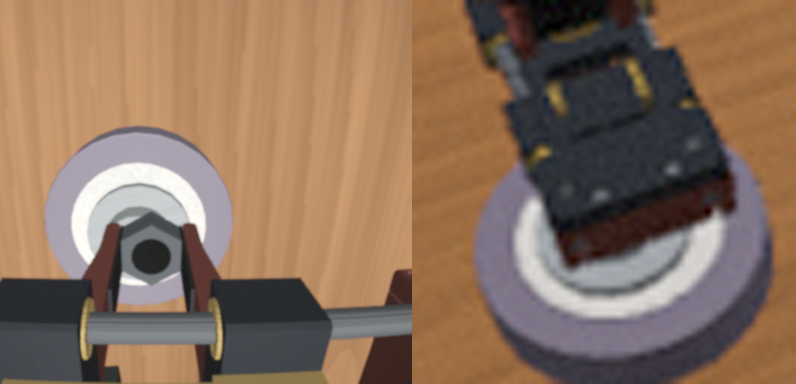

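The nut (crop at about (150,255)) is offset from the hub: three of my rows exceeded 50 mm and were cut short. The offset works out to (-7.1, -6.2) mm. I'll lift slightly, shift and lower again.

Emit:
arm_command(
  series=[
    {"linear": [0,0,-0.004],"turn": 0},
    {"linear": [-0.003,-0.0035,0],"turn": 0},
    {"linear": [-0.0032,-0.0036,0],"turn": 0},
    {"linear": [0,0,0],"turn": 0},
    {"linear": [0,0,0.003],"turn": 0},
    {"linear": [0,0,0.001],"turn": 0},
    {"linear": [0,0,0],"turn": 0},
    {"linear": [0,0,0],"turn": 0},
  ],
)

```text
t: 15.35
ee_pos: [504.2, -164.1, 76.5]
orientation: [-2.221, -2.221, 0.0]
ft_force: [0.2, 0.4, -0.8]
width: 29.8
grasp_force: 30.0
```

Run:
```python
from m import *
print(ctrl.get_obs()['ee_pos'],ctrl.get_obs()['ft_force'])
im=grab('wrist','w4.png')
cv2.imwrite('pics/c4.png',cv2.resize(im['frame'][120:310,130:380],(750,570),interpolation=cv2.INTER_CUBIC))
# large-disc (rim of flange) left/right extents vs nut
```

```text
[ 504.2294582  -164.13498286   76.52474888] [ 0.18238141  0.42439685 -0.82011785]
```

View pics/c4.png

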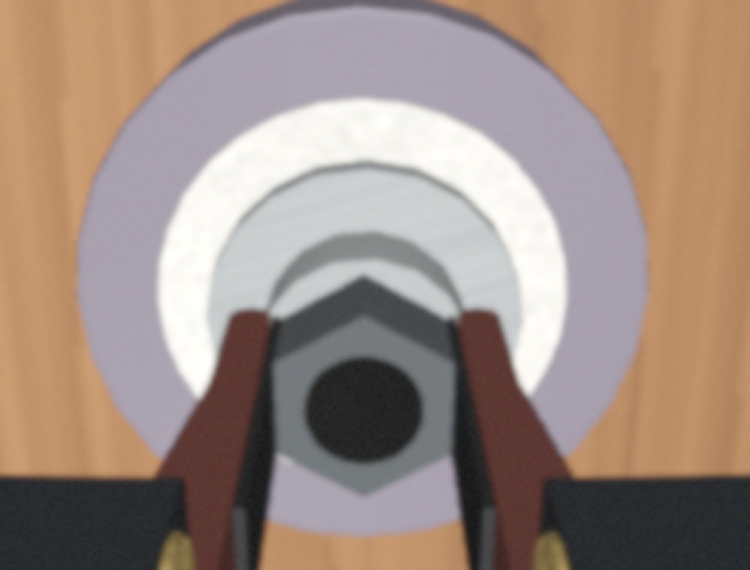

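The nut is now in line with the hub, flange and wheel, with everything centred at column ~363. I'll release it, lift, and go to the narrow flange.

Emit:
arm_command(
  series=[
    {"linear": [0,0,0],"turn": 0},
    {"linear": [0,0,0],"turn": 0},
    {"linear": [0,0,0],"turn": 0},
    {"linear": [0,0,0],"turn": 0},
    {"linear": [0,0,0],"turn": 0},
    {"linear": [0,0,-0.01],"turn": 0},
    {"linear": [0,0,-0.03],"turn": 0},
    {"linear": [0,0,-0.03],"turn": 0},
    {"linear": [0,0,-0.03],"turn": 0},
  ],
  jaw=0.2,
)

```text
t: 16.3
ee_pos: [504.1, -164.2, 178.3]
orientation: [-2.221, -2.221, 0.0]
ft_force: [0.4, -0.2, 0.3]
width: 52.7
grasp_force: 0.0
```

Emit:
arm_command(
  series=[
    {"linear": [0.048,-0.009,0],"turn": 0},
    {"linear": [0.048,-0.009,0],"turn": 0},
    {"linear": [0.048,-0.009,0],"turn": 0},
    {"linear": [0.048,-0.009,0],"turn": 0},
    {"linear": [0.048,-0.009,0],"turn": 0},
    {"linear": [0.048,-0.009,0],"turn": 0},
    {"linear": [0.048,-0.009,0],"turn": 0},
    {"linear": [0.048,-0.009,0],"turn": 0},
    {"linear": [0.046,-0.009,0],"turn": 0},
    {"linear": [0,0,0],"turn": 0},
  ],
  jaw=1,
)

```text
t: 17.3
ee_pos: [422.6, 270.6, 177.7]
orientation: [-2.215, -2.227, -0.004]
ft_force: [0.5, -0.1, 0.1]
width: 87.8
grasp_force: 0.0
```

Run:
```python
from m import *
print(ctrl.get_obs()['ee_pos'],ctrl.get_obs()['ft_force'])
im=grab('wrist','w5.png');t=grab('top');s=grab('scene')
p=proj(im,[(414,331.8,22)])[0]; print(p,bore(im,p,22))
P=[(504.2,-164.2,72)]
for i in (t,s):
  try: print(bore(i,proj(i,P)[0],72,7,50))
  except Exception as e: print('no')
c=[]
for i in(t,s):
  u,v=map(int,proj(i,P)[0]); c.append(cv2.resize(i['frame'][v-28:v+28,u-28:u+28],(390,390),interpolation=cv2.INTER_CUBIC))
cv2.imwrite('pics/c5.png',np.hstack(c))
```

```text
[422.634383   270.57110934 177.72544995] [ 0.47173862 -0.08650247  0.08361464]
[242.2743976  105.98450788] (array([413. , 331.8]), array([241.2, 106. ]), 210.5)
(array([ 504.9, -164. ]), array([346.5, 215.2]), 20.0)
(array([ 504., -166.]), array([156.5, 193.5]), 30.0)
```

View pics/c5.png

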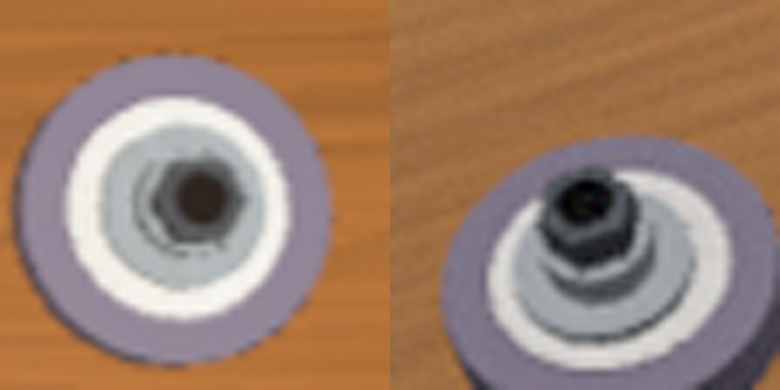

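Emit:
arm_command(
  series=[
    {"linear": [0.033,-0.005,0],"turn": 0},
    {"linear": [0.025,-0.0043,0.01],"turn": 0},
    {"linear": [0.008,0,0.02],"turn": 0},
    {"linear": [0,0,0.03],"turn": 0},
    {"linear": [0,0,0.03],"turn": 0},
    {"linear": [0,0,0.025],"turn": 0},
    {"linear": [0,0,0.015],"turn": 0},
    {"linear": [0,0,0],"turn": 0},
    {"linear": [0,0,0],"turn": 0},
    {"linear": [0,0,0],"turn": 0},
  ],
)

```text
t: 18.45
ee_pos: [414.9, 332.0, 47.9]
orientation: [2.222, 2.221, 0.003]
ft_force: [-0.9, -0.3, 0.4]
width: 87.5
grasp_force: 0.0
```

Run:
```python
from m import *
im=grab('wrist');print(ctrl.get_obs()['ee_pos'],ctrl.get_obs()['orientation'])
p=proj(im,[(414,331.8,22)])[0]; print(p,bore(im,p,22,20))
```

```text
[414.8018047  332.1520447   47.97639862] [2.22163522 2.22081581 0.00355142]
[250.74612827 235.39054817] (array([413.3, 331.8]), array([249.4, 235.4]), 555.0)
```

Emit:
arm_command(
  series=[
    {"linear": [0,-0.0005,0.01],"turn": 0},
    {"linear": [0,0,0.006],"turn": 0},
    {"linear": [0,0,0.0015],"turn": 0},
    {"linear": [0,0,0],"turn": 0},
    {"linear": [0,0,0],"turn": 0},
  ],
)

```text
t: 19.0
ee_pos: [413.4, 331.8, 29.1]
orientation: [-2.221, -2.222, 0.0]
ft_force: [-0.3, -0.5, -0.3]
width: 88.0
grasp_force: 0.0
```

Emit:
arm_command(
  series=[
    {"linear": [0,0,0],"turn": 0},
    {"linear": [0,0,0],"turn": 0},
    {"linear": [0,0,0],"turn": 0},
    {"linear": [0,0,0],"turn": 0},
    {"linear": [0,0,0],"turn": 0},
    {"linear": [0,0,0],"turn": 0},
    {"linear": [0,0,0],"turn": 0},
    {"linear": [0,0,0],"turn": 0},
    {"linear": [0,0,0],"turn": 0},
  ],
  jaw=-1,
)

```text
t: 19.9
ee_pos: [413.5, 331.8, 29.2]
orientation: [2.221, 2.221, 0.0]
ft_force: [0.2, 0.2, -0.3]
width: 25.1
grasp_force: 30.0
```

Emit:
arm_command(
  series=[
    {"linear": [0,0,-0.01],"turn": 0},
    {"linear": [0,0,-0.03],"turn": 0},
    {"linear": [0,0,-0.03],"turn": 0},
    {"linear": [-0.02,0.01,-0.03],"turn": 0},
    {"linear": [-0.04,0.015,0],"turn": 0},
    {"linear": [-0.04,0.015,0],"turn": 0},
    {"linear": [-0.04,0.015,0],"turn": 0},
    {"linear": [-0.04,0.015,0],"turn": 0},
    {"linear": [-0.04,0.015,0],"turn": 0},
    {"linear": [-0.014,0.002,0],"turn": 0},
  ],
)

```text
t: 20.9
ee_pos: [501.7, 94.9, 129.9]
orientation: [2.224, 2.218, 0.001]
ft_force: [-1.0, -0.6, -1.7]
width: 25.0
grasp_force: 30.0
```

Emit:
arm_command(
  series=[
    {"linear": [0,0,0],"turn": 0},
    {"linear": [0,0,0],"turn": 0},
    {"linear": [0,0,0],"turn": 0},
  ],
)

```text
t: 21.2
ee_pos: [499.9, 98.9, 129.2]
orientation: [-2.22, -2.223, 0.0]
ft_force: [-0.0, -0.7, -2.0]
width: 25.4
grasp_force: 30.0
```

Run:
```python
from m import *
im=grab('wrist','w6.png');o=ctrl.get_obs()['ee_pos'];print(o)
p=proj(im,[(500.8,157.2,20)])[0]; print(p,bore(im,p,20,14))
p=proj(im,[(o[0],o[1],o[2]-7.2)])[0]; print(p,bore(im,p,o[2]-7.2,12,50))
```

```text
[499.97454221  99.0125819  129.23834155]
[253.45414055 114.55922067] (array([499.7, 157.6]), array([252., 114.]), 386.0)
[252.54017894 251.28801731] (array([499.7,  99.2]), array([252., 251.]), 408.0)
```

Emit:
arm_command(
  series=[
    {"linear": [0.02,0,0],"turn": 0},
    {"linear": [0.029,0.0002,0.01],"turn": 0},
    {"linear": [0.01,0,0.02],"turn": 0},
    {"linear": [0,0,0.02],"turn": 0},
    {"linear": [0,0,0.015],"turn": 0},
    {"linear": [0,0,0.008],"turn": 0},
    {"linear": [0,0,0.004],"turn": 0},
    {"linear": [0,0,0.002],"turn": 0},
    {"linear": [0,0,0],"turn": 0},
    {"linear": [0,0,0],"turn": 0},
  ],
)

```text
t: 22.25
ee_pos: [501.1, 156.9, 50.7]
orientation: [2.221, 2.221, 0.001]
ft_force: [0.2, 0.6, -1.1]
width: 24.8
grasp_force: 30.0
```

Emit:
arm_command(
  series=[
    {"linear": [0,0,0],"turn": 0},
    {"linear": [0,0,0],"turn": 0},
  ],
)

```text
t: 22.45
ee_pos: [500.9, 156.8, 50.6]
orientation: [2.221, 2.221, 0.001]
ft_force: [-0.8, -0.8, -2.1]
width: 25.1
grasp_force: 30.0
```

Emit:
arm_command(
  series=[
    {"linear": [0,0,0.0008],"turn": 0},
    {"linear": [0,0,0],"turn": 0},
    {"linear": [0,0,0],"turn": 0},
  ],
)

```text
t: 22.75
ee_pos: [500.6, 156.7, 49.4]
orientation: [-2.222, -2.221, 0.0]
ft_force: [0.6, 1.2, -1.4]
width: 25.0
grasp_force: 30.0
```

Emit:
arm_command(
  series=[
    {"linear": [0,0,0],"turn": 0},
    {"linear": [0,0,0],"turn": 0},
    {"linear": [0,0,0],"turn": 0},
    {"linear": [0,0,0],"turn": 0},
    {"linear": [0,0,0],"turn": 0},
    {"linear": [0,0,-0.01],"turn": 0},
    {"linear": [0,0,-0.03],"turn": 0},
    {"linear": [0,0,-0.04],"turn": 0},
    {"linear": [0,0,-0.04],"turn": 0},
  ],
  jaw=0.4,
)

```text
t: 23.65
ee_pos: [500.1, 156.7, 171.0]
orientation: [-2.221, -2.221, 0.001]
ft_force: [0.2, -0.0, 1.6]
width: 61.5
grasp_force: 0.0
```

Emit:
arm_command(
  series=[
    {"linear": [-0.045,0.006,0],"turn": 0},
    {"linear": [-0.049,0.006,0],"turn": 0},
    {"linear": [-0.049,0.006,0],"turn": 0},
    {"linear": [-0.049,0.006,0],"turn": 0},
    {"linear": [-0.049,0.006,0],"turn": 0},
    {"linear": [-0.049,0.006,0],"turn": 0},
    {"linear": [-0.049,0.006,0],"turn": 0},
    {"linear": [-0.049,0.006,0],"turn": 0},
    {"linear": [-0.049,0.006,0],"turn": 0},
    {"linear": [-0.049,0.006,0],"turn": 0},
  ],
  jaw=1,
)

```text
t: 24.65
ee_pos: [560.5, -331.3, 170.3]
orientation: [2.221, 2.221, 0.0]
ft_force: [0.2, 0.2, -0.7]
width: 88.1
grasp_force: 0.0
```

Emit:
arm_command(
  series=[
    {"linear": [-0.04,0.004,0],"turn": 0},
    {"linear": [-0.02,0.004,0],"turn": 0},
    {"linear": [0,0,0],"turn": 0},
    {"linear": [0,0,0],"turn": 0},
    {"linear": [0,0,0],"turn": 0},
  ],
)

```text
t: 25.15
ee_pos: [568.4, -387.8, 169.5]
orientation: [-2.22, -2.222, -0.0]
ft_force: [0.7, -0.0, -1.1]
width: 87.7
grasp_force: 0.0
```

Run:
```python
from m import *
im=grab('wrist','w7.png');o=ctrl.get_obs()['ee_pos'];print(o)
t=grab('top');s=grab('scene')
for i in(t,s):
  try:print(bore(i,proj(i,[(501,157,42)])[0],42,7))
  except Exception as e: print('no')
print(proj(im,[(571,-330,50),(436,-323,20),(504,-164,72)]))
u,v=map(int,proj(t,[(501,157,42)])[0]); b=cv2.resize(t['frame'][v-24:v+24,u-24:u+24],(280,384),interpolation=cv2.INTER_CUBIC)
cv2.imwrite('pics/c7.png',np.hstack([im['frame'],b]))
```

```text
[ 568.53288626 -387.74178585  169.55615745]
(array([501.3, 157.5]), array([223., 219.]), 14.0)
(array([500.1, 156.1]), array([276.5, 157.5]), 13.0)
[[ 255.64704929  113.85772335]
 [ 101.69439322  103.48715928]
 [ 152.21189047 -138.54386128]]
```

View pics/c7.png

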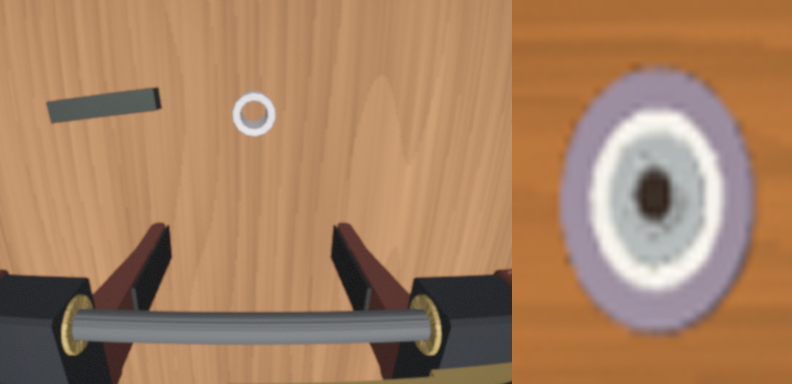

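The narrow flange is centred on the small wheel. The sleeve ring is at (254,114) and the stick runs from (48,112) to (158,98).

Run:
```python
from m import *
im=grab('wrist');print(ctrl.get_obs()['ee_pos'])
f=im['frame'].astype(int);mx=f.max(2);mn=f.min(2)
mk=((mn>170)&(mx-mn<40)).astype(np.uint8)*255
q=blobs(im,(254,114),30,mk).reshape(-1,2).astype(float); e=cv2.fitEllipse(onplane(im,q,50).astype(np.float32)); print(e)
mk=((mx<110)&(mx>62)).astype(np.uint8)*255
q=blobs(im,(102,105),62,mk).reshape(-1,2).astype(float); print(cv2.minAreaRect(onplane(im,q,20).astype(np.float32)))
```

```text
[ 568.78756538 -388.12513598  169.62021233]
((569.3934326171875, -330.2633972167969), (32.65689468383789, 33.07328796386719), 5.966135501861572)
((436.5290222167969, -324.34210205078125), (102.99041748046875, 18.426815032958984), 5.890832424163818)
```

Emit:
arm_command(
  series=[
    {"linear": [0.03,0.002,0.01],"turn": 0},
    {"linear": [0.028,0,0.02],"turn": 0},
    {"linear": [0,0,0.03],"turn": 0},
    {"linear": [0,0,0.03],"turn": 0},
    {"linear": [0,0,0.02],"turn": 0},
    {"linear": [0,0,0.014],"turn": 0},
    {"linear": [0,0,0.01],"turn": 0},
    {"linear": [0,0,0],"turn": 0},
    {"linear": [0,0,0],"turn": 0},
    {"linear": [0,0,0],"turn": 0},
  ],
)

```text
t: 26.35
ee_pos: [571.3, -331.7, 36.5]
orientation: [2.22, 2.22, 0.001]
ft_force: [-0.1, 0.3, -0.7]
width: 88.1
grasp_force: 0.0
```

Emit:
arm_command(
  series=[
    {"linear": [0,0,0],"turn": 0},
    {"linear": [0,0,0],"turn": 0},
    {"linear": [0,0,0],"turn": 0},
    {"linear": [0,0,0],"turn": 0},
    {"linear": [0,0,0],"turn": 0},
    {"linear": [0,0,0],"turn": 0},
    {"linear": [0,0,0],"turn": 0},
    {"linear": [0,0,0],"turn": 0},
    {"linear": [0,0,0],"turn": 0},
  ],
  jaw=-1,
)

```text
t: 27.25
ee_pos: [570.6, -331.2, 35.4]
orientation: [-2.221, -2.221, 0.0]
ft_force: [-0.9, 0.4, -0.1]
width: 32.7
grasp_force: 30.0
```

Run:
```python
from h import *
o=ctrl.get_obs(); print(o['ee_pos'],o['orientation'],o['moment'],o['qpos'])
```

```text
[ 570.62611733 -331.18152452   35.36326344] [-2.22134258e+00 -2.22146162e+00  5.23814227e-05] [-0.04874927  0.01601278  0.0495189 ] [-5.43899298e-01  7.38225032e-01  1.63632616e+00 -2.74703087e-05
  7.67103503e-01 -5.43933108e-01]
```

Emit:
arm_command(
  series=[
    {"linear": [0,0,-0.01],"turn": 0},
    {"linear": [0,0,-0.04],"turn": 0},
    {"linear": [0,0,-0.04],"turn": 0},
    {"linear": [0.01,0,-0.04],"turn": 0},
    {"linear": [0.03,-0.01,0],"turn": 0},
    {"linear": [0.045,-0.01,0],"turn": 0},
    {"linear": [0.045,-0.01,0],"turn": 0},
    {"linear": [0.045,-0.01,0],"turn": 0},
    {"linear": [0.045,-0.01,0],"turn": 0},
    {"linear": [0.045,-0.01,0],"turn": 0},
  ],
)

```text
t: 28.25
ee_pos: [509.9, -64.6, 166.0]
orientation: [2.222, 2.221, 0.001]
ft_force: [0.8, 1.3, -1.7]
width: 32.5
grasp_force: 30.0
```

Emit:
arm_command(
  series=[
    {"linear": [0.04,-0.0083,0],"turn": 0},
    {"linear": [0.0225,0,0.01],"turn": 0},
    {"linear": [0,0,0.02],"turn": 0},
    {"linear": [0,0,0.03],"turn": 0},
    {"linear": [0,0,0.03],"turn": 0},
    {"linear": [0,0,0.02],"turn": 0},
    {"linear": [0,0,0.01],"turn": 0},
    {"linear": [0,0,0],"turn": 0},
    {"linear": [0,0,0],"turn": 0},
    {"linear": [0,0,0],"turn": 0},
  ],
)

```text
t: 29.25
ee_pos: [503.2, -3.8, 46.5]
orientation: [2.221, 2.22, 0.002]
ft_force: [0.3, 0.4, -2.5]
width: 32.3
grasp_force: 30.0
```

Emit:
arm_command(
  series=[
    {"linear": [0,0,0.005],"turn": 0},
    {"linear": [0,0,0.003],"turn": 0},
    {"linear": [0,0,0],"turn": 0},
    {"linear": [0,0,0],"turn": 0},
    {"linear": [0,0,0],"turn": 0},
  ],
)

```text
t: 29.75
ee_pos: [502.4, -3.7, 37.4]
orientation: [2.221, 2.221, -0.0]
ft_force: [0.8, -0.1, -2.3]
width: 32.3
grasp_force: 30.0
```

Emit:
arm_command(
  series=[
    {"linear": [0,0,0.0015],"turn": 0},
    {"linear": [0,0,0],"turn": 0},
    {"linear": [0,0,0],"turn": 0},
    {"linear": [0,0,0],"turn": 0},
  ],
)

```text
t: 30.15
ee_pos: [502.3, -3.7, 35.9]
orientation: [-2.221, -2.221, 0.0]
ft_force: [-0.1, -0.3, -2.3]
width: 32.6
grasp_force: 30.0
```

Emit:
arm_command(
  series=[
    {"linear": [0,0,0],"turn": 0},
    {"linear": [0,0,0],"turn": 0},
    {"linear": [0,0,0],"turn": 0},
    {"linear": [0,0,0],"turn": 0},
    {"linear": [0,0,0],"turn": 0},
    {"linear": [0,0,-0.01],"turn": 0},
    {"linear": [0,0,-0.03],"turn": 0},
    {"linear": [0,0,-0.04],"turn": 0},
    {"linear": [0,0,-0.04],"turn": 0},
    {"linear": [0,0,-0.02],"turn": 0},
  ],
  jaw=0.3,
)

```text
t: 31.15
ee_pos: [503.6, -3.7, 179.7]
orientation: [2.219, 2.219, 0.005]
ft_force: [0.3, -0.3, 0.8]
width: 57.3
grasp_force: 0.0
```

Emit:
arm_command(
  series=[
    {"linear": [-0.02,-0.0058,0],"turn": 0},
    {"linear": [-0.04,-0.01,0],"turn": 0},
    {"linear": [-0.045,-0.01,0],"turn": 0},
    {"linear": [-0.045,-0.01,0],"turn": 0},
    {"linear": [-0.045,-0.01,0],"turn": 0},
    {"linear": [-0.045,-0.01,0],"turn": 0},
    {"linear": [-0.045,-0.01,0],"turn": 0},
    {"linear": [-0.0353,0,0],"turn": 0},
    {"linear": [0,0,0],"turn": 0},
  ],
  jaw=1,
)

```text
t: 32.05
ee_pos: [436.6, -328.1, 176.9]
orientation: [2.224, 2.215, -0.0]
ft_force: [-0.5, -0.4, 0.2]
width: 88.0
grasp_force: 0.0
```

Emit:
arm_command(
  series=[
    {"linear": [0,0,0],"turn": 0.1469},
    {"linear": [0,0,0],"turn": 0.1469},
    {"linear": [0,0,0],"turn": 0.1469},
    {"linear": [0,0,0],"turn": 0.1469},
    {"linear": [0,0,0],"turn": 0.1469},
    {"linear": [0,0,0],"turn": 0.1469},
    {"linear": [0,0,0],"turn": 0.1469},
    {"linear": [0,0,0],"turn": 0.1469},
    {"linear": [0,0,0],"turn": 0.1469},
    {"linear": [0,0,0],"turn": 0.1464},
  ],
)

```text
t: 33.05
ee_pos: [436.5, -322.8, 176.3]
orientation: [-3.138, -0.152, 0.0]
ft_force: [-0.1, 0.0, 0.2]
width: 87.5
grasp_force: 0.0
```

Emit:
arm_command(
  series=[
    {"linear": [0,0,0.03],"turn": 0},
    {"linear": [0,0,0.04],"turn": 0},
    {"linear": [0,0,0.03],"turn": 0},
    {"linear": [0,0,0.01],"turn": 0},
    {"linear": [0,0,0],"turn": 0},
    {"linear": [0,0,0],"turn": 0},
    {"linear": [0,0,0],"turn": 0},
  ],
)

```text
t: 33.75
ee_pos: [437.5, -324.5, 67.5]
orientation: [3.136, 0.161, 0.003]
ft_force: [-1.0, 0.4, 1.2]
width: 87.7
grasp_force: 0.0
```

Run:
```python
from m import *
o=ctrl.get_obs(); print(o['ee_pos'],2*np.arctan2(o['orientation'][1],o['orientation'][0]),o['qpos'])
im=grab('wrist','w8.png'); t=grab('top'); s=grab('scene'); pickle.dump((im,t,s),open('p8.pkl','wb'))
print(proj(im,[(436.4,-324,20)]),proj(t,[(502.3,-3.1,50)]),proj(s,[(502.3,-3.1,50)]))
for i in(t,s):
    f=i['frame'].astype(int);mx=f.max(2);mn=f.min(2)
    q=blobs(i,proj(i,[(502.3,-3.1,50)])[0],16,((mn>150)&(mx-mn<40)).astype(np.uint8)*255).reshape(-1,2).astype(float)
    print(cv2.fitEllipse(onplane(i,q,50).astype(np.float32)))
cv2.imwrite('pics/c8.png',im['frame'])
```

```text
[ 437.51720609 -324.541945     67.52754248] 0.10247395695049125 [-6.60084616e-01  5.69776118e-01  1.90252609e+00  5.36423842e-05
  6.66573614e-01  8.08195639e-01]
[[249.46146312 219.99921535]] [[283.76580454 217.64031831]] [[220.22851278 176.18440552]]
((503.20697021484375, -2.016185998916626), (29.836618423461914, 31.586763381958008), 176.15411376953125)
((503.12921142578125, -4.717194557189941), (29.94532012939453, 30.591739654541016), 161.48768615722656)
```

View pics/c8.png

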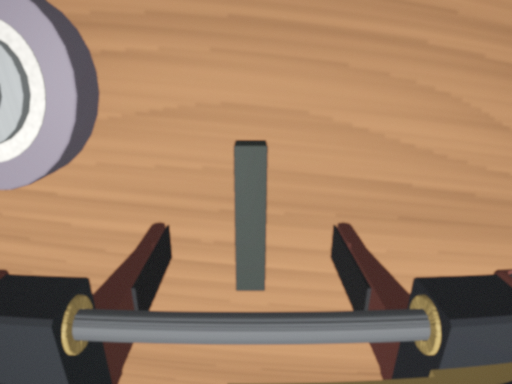

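Emit:
arm_command(
  series=[
    {"linear": [0,0,0.02],"turn": 0},
    {"linear": [0,0,0.015],"turn": 0},
    {"linear": [0,0,0.008],"turn": 0},
    {"linear": [0,0,0],"turn": 0},
    {"linear": [0,0,0],"turn": 0},
  ],
)

```text
t: 34.4
ee_pos: [436.5, -324.0, 22.8]
orientation: [-3.137, -0.161, 0.0]
ft_force: [1.0, -0.8, -0.2]
width: 87.9
grasp_force: 0.0
```

Emit:
arm_command(
  series=[
    {"linear": [0,0,0],"turn": 0},
    {"linear": [0,0,0],"turn": 0},
    {"linear": [0,0,0],"turn": 0},
    {"linear": [0,0,0],"turn": 0},
    {"linear": [0,0,0],"turn": 0},
    {"linear": [0,0,0],"turn": 0},
    {"linear": [0,0,0],"turn": 0},
    {"linear": [0,0,0],"turn": 0},
    {"linear": [0,0,0],"turn": 0},
    {"linear": [0,0,0],"turn": 0},
  ],
  jaw=-1,
)

```text
t: 35.4
ee_pos: [436.5, -324.0, 22.8]
orientation: [-3.137, -0.161, 0.0]
ft_force: [0.3, 0.1, -0.4]
width: 19.7
grasp_force: 30.0
```

Run:
```python
from m import *
im,t,s=pickle.load(open('p8.pkl','rb'))
w=onplane(im,[(251,147.5),(250.5,290)],20); print(w,w.mean(0))
o=ctrl.get_obs(); print(o['ee_pos'],2*np.arctan2(o['orientation'][1],o['orientation'][0]))
```

```text
[[ 482.28780281 -320.22629479]
 [ 384.78447661 -329.96149555]] [ 433.53613971 -325.09389517]
[ 436.53041045 -323.98825549   22.84453643] -6.180824939146144
```

Emit:
arm_command(
  series=[
    {"linear": [0,0,-0.01],"turn": 0},
    {"linear": [0,0,-0.03],"turn": 0},
    {"linear": [0,0,-0.04],"turn": 0},
    {"linear": [0,0,-0.03],"turn": 0},
    {"linear": [0,0,0],"turn": -0.0979},
    {"linear": [0,0,0],"turn": -0.145},
    {"linear": [0,0,0],"turn": -0.145},
    {"linear": [0,0,0],"turn": -0.145},
    {"linear": [0,0,0],"turn": -0.145},
    {"linear": [0,0,0],"turn": -0.145},
  ],
)

```text
t: 36.4
ee_pos: [436.5, -323.9, 133.5]
orientation: [2.807, 1.41, 0.0]
ft_force: [0.2, 0.0, -1.3]
width: 19.7
grasp_force: 30.0
```

Emit:
arm_command(
  series=[
    {"linear": [0,0,0],"turn": -0.145},
    {"linear": [0,0,0],"turn": -0.145},
    {"linear": [0,0,0],"turn": -0.145},
    {"linear": [0,0,0],"turn": -0.145},
    {"linear": [0,0,0],"turn": -0.076},
    {"linear": [0,0,0],"turn": 0},
    {"linear": [0,0,0],"turn": 0},
  ],
)

```text
t: 37.1
ee_pos: [436.5, -324.0, 133.3]
orientation: [2.212, 2.23, 0.0]
ft_force: [0.3, -0.2, -0.3]
width: 19.9
grasp_force: 30.0
```

Emit:
arm_command(
  series=[
    {"linear": [0.025,0.028,0],"turn": 0},
    {"linear": [0.025,0.028,0],"turn": 0},
    {"linear": [0.025,0.028,0],"turn": 0},
    {"linear": [0.025,0.028,0],"turn": 0},
    {"linear": [0.025,0.028,0],"turn": 0},
    {"linear": [0.025,0.028,0],"turn": 0},
    {"linear": [0.0105,0.0111,0],"turn": 0},
    {"linear": [0,0,0],"turn": 0},
    {"linear": [0,0,0],"turn": 0},
    {"linear": [0,0,0],"turn": 0},
  ],
)

```text
t: 38.1
ee_pos: [612.6, -162.6, 132.7]
orientation: [-2.211, -2.231, 0.001]
ft_force: [0.4, 0.2, -0.3]
width: 19.7
grasp_force: 30.0
```

Run:
```python
from m import *
o=ctrl.get_obs(); print(o['ee_pos'],2*np.arctan2(o['orientation'][1],o['orientation'][0])%(2*np.pi),o['width'])
```

```text
[ 612.63892939 -162.64798379  132.71190066] 1.579675263990425 19.685909811187123
```

Emit:
arm_command(
  series=[
    {"linear": [0,0,0.02],"turn": 0},
    {"linear": [0,0,0.03],"turn": 0},
    {"linear": [0,0,0.03],"turn": 0},
    {"linear": [0,0,0.015],"turn": 0},
    {"linear": [0,0,0.006],"turn": 0},
    {"linear": [0,0,0.003],"turn": 0},
    {"linear": [0,0,0],"turn": 0},
    {"linear": [0,0,0],"turn": 0},
    {"linear": [0,0,0],"turn": 0},
  ],
)

```text
t: 39.0
ee_pos: [614.6, -161.8, 30.0]
orientation: [2.209, 2.232, 0.001]
ft_force: [-0.5, -0.2, -1.1]
width: 19.5
grasp_force: 30.0
```

Emit:
arm_command(
  series=[
    {"linear": [0,0,0.003],"turn": 0},
    {"linear": [0,0,0.0015],"turn": 0},
    {"linear": [0,0,0],"turn": 0},
    {"linear": [0,0,0],"turn": 0},
    {"linear": [0,0,0],"turn": 0},
  ],
)

```text
t: 39.5
ee_pos: [613.9, -161.6, 24.3]
orientation: [-2.21, -2.233, 0.0]
ft_force: [-0.0, -0.3, -0.6]
width: 19.7
grasp_force: 30.0
```

Emit:
arm_command(
  series=[
    {"linear": [0,0,0.0012],"turn": 0},
    {"linear": [0,0,0],"turn": 0},
    {"linear": [0,0,0],"turn": 0},
    {"linear": [0,0,0],"turn": 0},
  ],
)

```text
t: 39.9
ee_pos: [614.0, -161.7, 23.2]
orientation: [-2.21, -2.233, -0.0]
ft_force: [0.6, -0.0, -0.6]
width: 19.7
grasp_force: 30.0
```

Emit:
arm_command(
  series=[
    {"linear": [0,0,0],"turn": 0},
    {"linear": [0,0,0],"turn": 0},
    {"linear": [0,0,0],"turn": 0},
    {"linear": [0,0,0],"turn": 0},
    {"linear": [0,0,0],"turn": 0},
    {"linear": [0,0,-0.01],"turn": 0},
    {"linear": [0,0,-0.03],"turn": 0},
    {"linear": [0,0,-0.04],"turn": 0},
    {"linear": [0,0,-0.04],"turn": 0},
    {"linear": [0,0,-0.04],"turn": 0},
  ],
  jaw=-0.1,
)

```text
t: 40.9
ee_pos: [613.7, -161.6, 185.4]
orientation: [2.21, 2.233, 0.0]
ft_force: [1.2, -0.6, -0.1]
width: 39.6
grasp_force: 0.0
```

Emit:
arm_command(
  series=[
    {"linear": [-0.04,0,-0.02],"turn": 0},
    {"linear": [-0.045,0,-0.02],"turn": 0},
    {"linear": [-0.045,-0.01,0],"turn": 0},
    {"linear": [-0.045,-0.01,0],"turn": 0},
    {"linear": [-0.045,-0.01,0],"turn": 0},
    {"linear": [-0.045,-0.01,0],"turn": 0},
    {"linear": [-0.045,-0.01,0],"turn": 0},
    {"linear": [-0.045,-0.01,0],"turn": 0},
    {"linear": [0,0,0],"turn": 0},
    {"linear": [0,0,0],"turn": 0},
  ],
)

```text
t: 41.9
ee_pos: [556.9, -518.0, 223.3]
orientation: [-2.212, -2.23, -0.001]
ft_force: [0.4, 1.1, -0.8]
width: 39.5
grasp_force: 0.0
```

Run:
```python
from m import *
print(ctrl.get_obs()['ee_pos'])
t=grab('top');s=grab('scene')
for i in(t,s):
    f=i['frame'].astype(int);mx=f.max(2);mn=f.min(2)
    q=blobs(i,proj(i,[(614,-162.4,20)])[0],28,((mx<100)&(mx>=55)&(mx-mn<30)).astype(np.uint8)*255).reshape(-1,2).astype(float)
    print('stick',cv2.minAreaRect(onplane(i,q,20).astype(np.float32)))
    for P,r in(((504.2,-164.2,72),7),((501,157,42),7)): 
        try: print(bore(i,proj(i,[P])[0],P[2],r)[0])
        except Exception: print('no')
    q=blobs(i,proj(i,[(502.3,-3.1,50)])[0],16,((mn>150)&(mx-mn<40)).astype(np.uint8)*255).reshape(-1,2).astype(float)
    print('sleeve',cv2.fitEllipse(onplane(i,q,50).astype(np.float32))[0])
cv2.imwrite('pics/f.png',np.hstack([t['frame'][110:310,100:450],s['frame'][60:300,50:430][:200]]))
```

```text
[ 556.87496513 -517.96966582  223.3406172 ]
stick ((613.3074340820312, -161.71926879882812), (19.590200424194336, 96.47777557373047), 1.1003820896148682)
[ 505.5 -164.4]
[501.3 157.5]
sleeve (503.20697021484375, -2.016185998916626)
stick ((614.9269409179688, -164.92330932617188), (19.39910888671875, 99.09835815429688), 0.28817349672317505)
[ 504.2 -166.6]
[500.1 156.1]
sleeve (503.0549621582031, -4.57639217376709)
```

View pics/f.png

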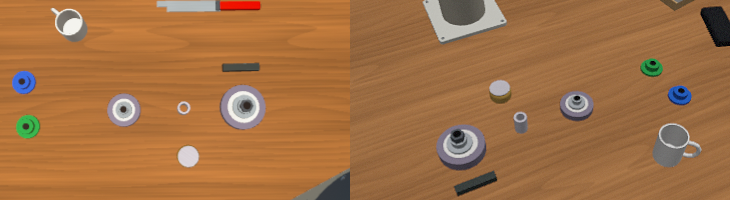

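The final views show every piece in place: the stick is behind the large wheel, the sleeve is midway, and both flanges and the nut are centred. The tin, knife and mug have not moved. I'll hand in the job.

```bash
python3 -c "
from workcell import ctrl
print(ctrl.close_job())"
```

```text
the job is handed in; nothing more can be done
None
```

I handed the job in at about 42 s of the 138 s allowed; in the final pictures both flanges, the nut, the sleeve and the stick were within about 2 mm of their targets, and the tin, knife and mug looked untouched.

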